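Load the glass tube magazine

TASK

Take the two thick glass tubes from the wooden rack and load them one after the other into the spring-loaded magazine: press each one down past the spring lips, lying straight and centred lengthwise, so that the lips close over it. Press the second one further down until you feel the stack come up firmly against the hidden bottom stop, gently (never more than 18 N on the stop), then let go so that both stay held under the lips. Leave the thin tube and everything else where they are.

Things in the scene. Friction and masses are not known exactly. Their poses are not given: they have to be found in the camera images.
- magazine: Spring-loaded magazine for two tubes, one above the other: dark steel base 124 x 76 x 12 mm fixed to the bench, with two aluminium guide ends at x = 24 to 52 and -24 to -52 mm, 114 mm high, outer posts to |y| = 32 mm. Origin: centre of the base's underside, z up, x along the axis of a loaded tube. Channel between the guide walls 25 mm wide. Half a turn about z makes no difference.
- mouth (a point): Middle of the magazine's open top, 114 mm above its origin, same axes. Flared cheeks on the guide ends lead in: 26 mm apart at z = 100 mm, 30 mm at z = 114 mm (z from the magazine's origin). Between the guide ends (|x| below 24 mm) nothing stands above the base but the spring follower (12 mm wide), so fingers can come down there on both sides of a tube and open to the full.
- lips (a point): Mid-point between the lips, 95 mm above the magazine's origin, same axes. Four sprung steel bars, 8 mm thick, 26 mm long along x, one on each side in each guide end, leave an 18 mm gap. A 22 mm tube first touches them with its axis at z = 102 mm, spreads them under about 8 to 15 N, and they have closed over it once its axis is below z = 87 mm; held, it rests up against them at z = 87 to 89 mm.
- follower_rest (a point): Top of the brass follower of the empty magazine, 81 mm above the magazine's origin (this point stays there). The follower, 66 x 12 mm, is pushed down by the tubes against a soft spring, 2 N rising to 4 N, and lifts them against the lips again. With two tubes held, the lower one's axis is 22 mm below the upper one's.
- stop: Bottom stop: a strip on the base between the guide walls, origin 12 mm above the magazine's origin, carrying hard rubber ledges for the ends of the lower tube. Their height differs each time and is not measured: from its rest under the lips the stack of two can be pressed down 5 to 19 mm (upper axis at z = 69 to 83 mm from the magazine's origin) before the force climbs steeply.
- tube_a: Thick glass tube, ends closed, 22 mm diameter, 120 mm long, 32 to 56 g. Origin at its centre, x along its axis. It lies in one of the three notches of the rack.
- tube_b: The other thick glass tube, same as tube_a: 22 mm diameter, 120 mm long, origin at its centre, x along its axis, in another notch of the rack.
- thin_tube: Thin glass tube, 15 mm diameter, 110 mm long, in the remaining notch of the rack; it does not belong in this magazine. Origin at its centre, x along its axis.
- rack: Wooden rack fixed to the bench, base 106 x 212 x 8 mm, origin at the centre of its underside, y along its length. Two combs 14 mm thick at x = 44 and -44 mm, 38 mm high, with three notches 24 mm wide at y = -64, 0 and 64 mm, notch floors at z = 26 mm: a thick tube's axis lies at z = 37 mm along x. Between the combs fingers have room down to z = 8 mm.
- screwdriver: Bystander: screwdriver, 160 mm long, lying between rack and magazine.
- cap_jar: Bystander: glass jar, 60 mm diameter, 70 mm high; origin under its centre.
- tub: Bystander: white plastic tub, 90 mm diameter, 85 mm high; origin under its centre.
- water: Bystander: bottle, 64 mm diameter, 210 mm high; origin under its centre.
- bauble_mould: Bystander: dark steel cone-shaped mould, 64 mm diameter, 50 mm high; origin under its centre.
Things that resemble listed ones, but are neither listed nor needed, are in the scene too. What is shaped like the tube_a but black or pink is not meant.

How it is judged:
By the outcome, as a careful person would: the job done as asked, in the order asked, and still so for the second after the job is handed in, with the robot touching nothing.
It also fails if it takes over 67 s, if anything falls off the work surface, if the arm or the gripper's body presses on something with over 40 N, if the wrist force passes 120 N, or if a joint passes its speed limit or range.

ROBOT

A 6-joint arm with a two-finger parallel gripper is mounted at the origin on the work surface. World frame = base frame: x ahead of the robot, y to its left, z up, the work surface at z = 0. Lengths are in m, angles in rad, forces in N, time in s.
With the tool pointing down it reaches from about 0.25 to 0.8 m from the base axis. Payload 3.9 kg.
Tool frame: the origin (TCP) lies midway between the tips of the shut fingers; the grasp point (between the pads) lies bot.tcp_to_grasp behind it (bot.tcp_to_grasp is the distance from the TCP to the grasp point, in m); z points along the fingers, y is the line along which they close (so a half turn about z gives the same grasp; the last joint's range is limited). The gripper opens to 85 mm and grips with 20 to 120 N. Pads are 22 mm wide; open, the fingers measure 114 mm over their backs; the gripper's body (76 mm by 85 mm) begins 54 mm behind the grasp point. The pads swing forward as they close: fully open they stand 13 mm farther back than shut.
Start: joints at [-1.12, 0.26, -0.138, 1.173, 0, 1.571], TCP at [0.229, -0.473, 0.202] pointing down, gripper open.
Joint ranges: [-2.78, 2.78], [-0.83, 1.72], [-1.28, 1.37], [-1.9, 2.12], [-1.57, 1.48], [-3.14, 3.14]. Speed limits (rad/s): [2.57, 2.57, 3.14, 3.14, 3.14, 3.14].

INTERFACE

Orientations are given as a 3x3 rotation matrix whose columns are the frame's x, y, z axes.
In Python, from station import bot, read_camera, camera_model, close_job gives the robot as it stands.
- The arm moves only by the tool send_rows, never from a script. Its argument "series" is a list of rows, each a list of 5 numbers: the shift along the tool's x, y, z in cm, then the turn about the tool's z in rad, then the finger opening in cm, from 0 to 8.54. A call has 1 to 8 rows; each row is the pose to reach, as a shift and turn from the pose commanded when the call began, along the tool's axes at that moment; what a row does not reach only later rows make up. A row lasts 1/12 s, in which the tool goes at most 41.7 mm and 7.16 degrees, less where a joint would pass 70% of its speed; a pose out of reach is approached as far as the arm can. A call with a gripper value outside its range is refused whole. The fingers move at their own pace and stop on an object; the grip force is fixed at half the most. Time passes only in rows, so rows that repeat a pose let the fingers close. It gives the time, the measured TCP pose, the force, the opening and the grip force at its end, in the units of the state.
- bot.get_state(): the state, without advancing time (a new reading comes with each control period).
- read_camera(name): name is "side" or "top" or "wrist"; returns the picture (480x640x3 uint8, red, green, blue); there is no depth.
- camera_model(name): a dict with "mtx" (3x3 intrinsics, pixels), "rvec" (rotation vector, rad) and "tvec" (3), from world to camera coordinates, as OpenCV has them; the wrist camera has in their place "tool_from_camera" (4x4, takes a point from camera to tool coordinates, whose origin is the TCP and whose axes are the flange's). Camera axes: x right, y down, z forward; pixel columns grow to the right and rows downward; lengths in m; the calibration is good to about 2 mm. The wrist camera is an equidistant fisheye: a pixel r from the principal point sees the ray r / f radians off the axis. A picture is of the moment at which its call begins: read the wrist's pose just before it. camera_model takes no time and is no camera call.
- close_job(): hands the job in; it is judged then, once.
The state is a dict: "time": time; "q": joint angles; "joint_vel": joint speeds; "effort": joint torques, N m; "ee_pos": TCP position; "tcp_rot": TCP orientation; "contact_force": force on the tool from outside, world axes, zero at the start; "moment": the same for the moment, N m; "gripper_width": finger opening in m; "grasp_force": force on a finger pad.
Only numpy, scipy, OpenCV 4.12 (cv2) and the standard library are available. Lean on these libraries where they do the work, as an engineer would, in place of code of your own. Each camera call takes 0.05 s, during which the arm holds its last target. There are 200 camera calls.

## Working session

There is one attempt and no reset: what is moved stays moved. The work goes in short steps, Python scripts to look and compute and a tool call to move; the robot and the scene stay as the last step left them, time stands still between calls to the robot, and variables do not carry over. Pictures are saved under pics/ and viewed, at most 10 in all, crops included, and the job is handed in when it is done.

Besides the shell and the picture viewer there is one more tool, called after "Call:" as name(argument=value, ...) on one line, values as JSON. send_rows: Moves the arm, as the interface text tells. Its arguments: {"type":"object","properties":{"series":{"type":"array"}},"required":["series"]}

```bash
mkdir -p pics; python3 - <<'E'
from station import *
import cv2
for n in ("top","side"):
    cv2.imwrite(f"pics/{n}0.png",read_camera(n)[:,:,::-1]); m=camera_model(n); print(n,m)
print(camera_model("wrist")); print(bot.tcp_to_grasp,bot.get_state())
E
```

```text
top {'mtx': array([[518.929401  ,   0.        , 317.30568674],
       [  0.        , 518.929401  , 234.86551368],
       [  0.        ,   0.        ,   1.        ]]), 'rvec': array([ 2.18504231, -2.20867545,  0.07577882]), 'tvec': array([0.00685792, 0.55177993, 0.99521917])}
side {'mtx': array([[567.524622  ,   0.        , 316.38407552],
       [  0.        , 567.524622  , 237.01223278],
       [  0.        ,   0.        ,   1.        ]]), 'rvec': array([ 0.59994949, -2.71535459,  1.04144922]), 'tvec': array([0.50068293, 0.25484899, 1.12732268])}
{'mtx': array([[371.64829954,   0.        , 324.75336956],
       [  0.        , 371.64829954, 243.65777749],
       [  0.        ,   0.        ,   1.        ]]), 'tool_from_camera': array([[-8.98362121e-04, -9.62119693e-01, -2.72625915e-01,
         6.73477702e-02],
       [ 9.99999498e-01, -7.43206643e-04, -6.72378938e-04,
        -3.37297449e-05],
       [ 4.44291626e-04, -2.72626382e-01,  9.62119877e-01,
        -1.71560507e-01],
       [ 0.00000000e+00,  0.00000000e+00,  0.00000000e+00,
         1.00000000e+00]])}
0.0187 {'time': 0.1, 'q': array([-1.11999152e+00,  2.60621999e-01, -1.39236275e-01,  1.17271536e+00,
        4.81886009e-05,  1.57080999e+00]), 'joint_vel': array([-1.69789418e-03, -2.91451836e-03,  3.89608447e-03,  2.37009297e-04,
        6.34331024e-05,  3.65949315e-04]), 'effort': array([ 2.06057930e-04, -4.06508374e+01,  2.54527617e+01,  1.00117424e-02,
        6.80692597e-05, -4.91084336e-06]), 'ee_pos': array([ 0.22846102, -0.47194134,  0.2011477 ]), 'tcp_rot': array([[ 9.00102738e-01,  4.35677091e-01, -7.30980648e-04],
       [ 4.35677701e-01, -9.00101280e-01,  1.62074359e-03],
       [ 4.81642354e-05, -1.77730771e-03, -9.99998419e-01]]), 'contact_force': array([ 0.83056834,  0.52876911, -0.19544882]), 'moment': array([-0.04432242,  0.01998031, -0.02470646]), 'grasp_force': 0.0, 'gripper_width': 0.0854637762347262}
```

View pics/top0.png

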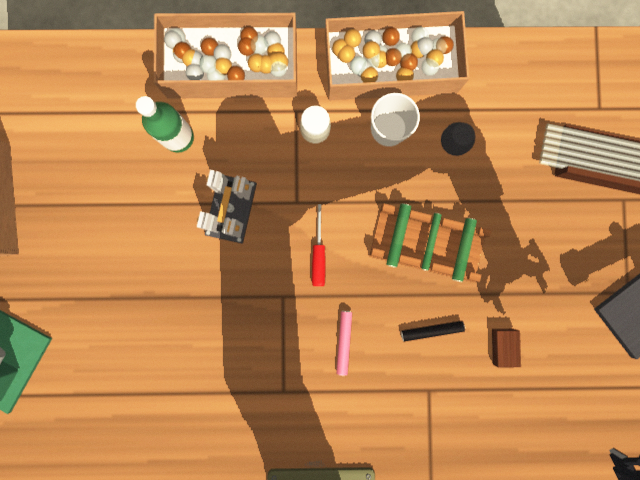

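View pics/side0.png

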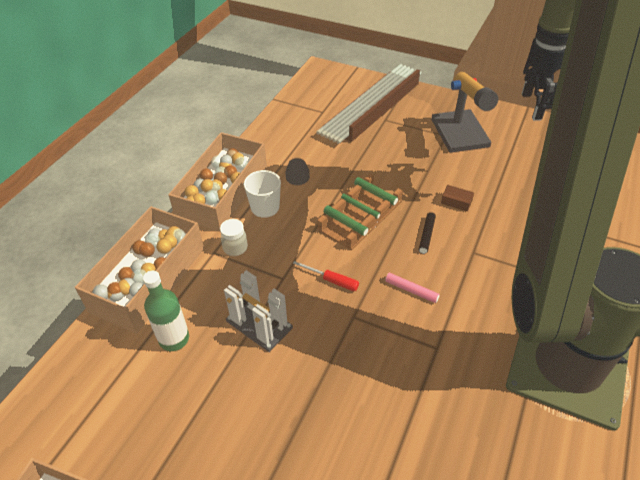

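The top view shows the magazine at about (228,206), and the rack with thick tubes at (399,235) and (464,250) and the thin tube at (432,241). I'll enlarge both.

```bash
python3 - <<'E'
import cv2,numpy as np
a=cv2.imread("pics/top0.png")
c=cv2.resize(a[160:255,185:275],None,fx=6,fy=6,interpolation=cv2.INTER_CUBIC)[:,:400*2]
d=cv2.resize(a[190:295,360:495],None,fx=5.5,fy=5.5,interpolation=cv2.INTER_CUBIC)
cv2.imwrite("pics/c1.png",c);cv2.imwrite("pics/c2.png",d);print(c.shape,d.shape)
E
cat > h.py <<'E'
import numpy as np,cv2
from station import *
def ray(n,uv,z):
    m=camera_model(n);R=cv2.Rodrigues(m["rvec"])[0];C=-R.T@m["tvec"]
    d=R.T@np.linalg.inv(m["mtx"])@np.array([uv[0],uv[1],1.]);return C+d*(z-C[2])/d[2]
def proj(n,P):
    m=camera_model(n);return cv2.projectPoints(np.array(P,float).reshape(-1,3),m["rvec"],m["tvec"],m["mtx"],None)[0][:,0]
def wproj(P,s):
    m=camera_model("wrist");T=m["tool_from_camera"];p=(np.array(P,float).reshape(-1,3)-s["ee_pos"])@s["tcp_rot"]
    c=(p-T[:3,3])@T[:3,:3];r=np.hypot(c[:,0],c[:,1]);th=np.arctan2(r,c[:,2]);k=m["mtx"]
    return np.c_[k[0,2]+k[0,0]*th*c[:,0]/r,k[1,2]+k[1,1]*th*c[:,1]/r]
def wray(uv,z,s):
    m=camera_model("wrist");T=m["tool_from_camera"];k=m["mtx"];x=(uv[0]-k[0,2])/k[0,0];y=(uv[1]-k[1,2])/k[1,1];t=np.hypot(x,y)
    d=np.array([x/t*np.sin(t),y/t*np.sin(t),np.cos(t)]);d=s["tcp_rot"]@T[:3,:3]@d;C=s["ee_pos"]+s["tcp_rot"]@T[:3,3]
    return C+d*(z-C[2])/d[2]
E
```

```text
(570, 540, 3) (578, 742, 3)
```

View pics/c1.png

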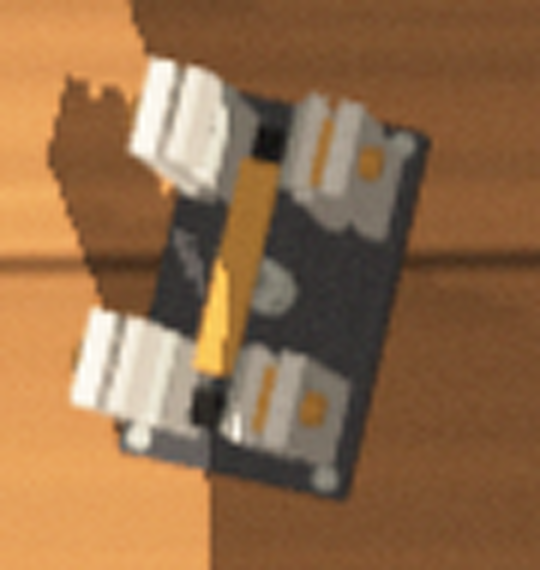

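View pics/c2.png

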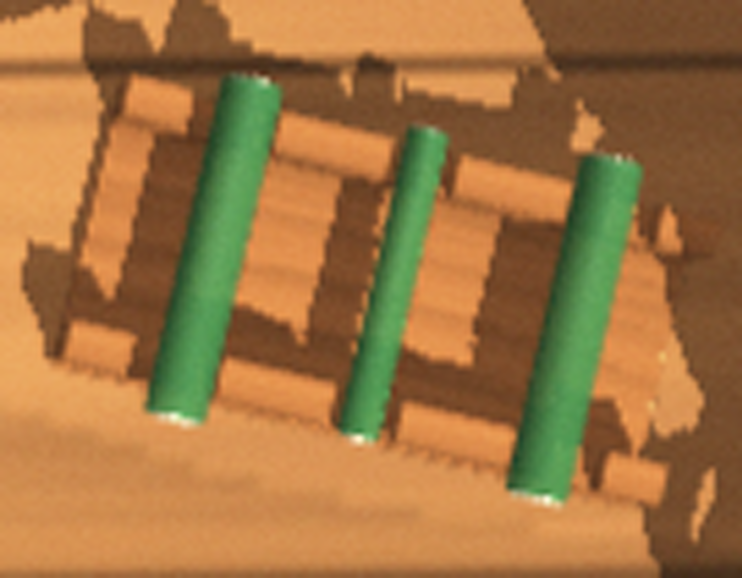

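The first crop shows the follower corners at (246,157), (281,163), (232,375) and (193,370), and the base corners at (430,135), (347,500) and (118,455). The second shows thick tube ends at (250,77)-(177,415) and (610,157)-(538,498).

```bash
python3 - <<'E'
from h import *
f=lambda p,s,o:((p[0]+.5)/s-.5+o[0],(p[1]+.5)/s-.5+o[1])
A=lambda p,z:ray("top",f(p,6,(185,160)),z)[:2]
B=lambda p,z:ray("top",f(p,5.5,(360,190)),z)[:2]
F=[A(p,.081) for p in((246,157),(281,163),(232,375),(193,370))]
print("follower c",np.mean(F,0),"len",np.linalg.norm((F[0]+F[1]-F[2]-F[3])/2),"ang",np.degrees(np.arctan2(*((F[0]+F[1]-F[2]-F[3])/2)[::-1])))
b=[A(p,.012) for p in((430,135),(347,500),(118,455))]
print("base c",(b[0]+b[2])/2,np.linalg.norm(b[0]-b[1]),np.linalg.norm(b[2]-b[1]),np.degrees(np.arctan2(*(b[0]-b[1])[::-1])))
for p,q,z in(((250,77),(177,415),.037),((610,157),(538,498),.037),((428,130),(358,438),.034)):
    P,Q=B(p,z),B(q,z);print("tube",(P+Q)/2,np.linalg.norm(P-Q),np.degrees(np.arctan2(*(P-Q)[::-1])))
s=bot.get_state();print(s["ee_pos"],np.degrees(np.arctan2(s["tcp_rot"][1,0],s["tcp_rot"][0,0])))
E
```

```text
follower c [0.60642287 0.17095799] len 0.06671192910639547 ang -13.46693752204342
base c [0.6052757  0.17068416] 0.12253271964239532 0.0759483612016553 -12.95637632534002
tube [ 0.55023903 -0.15395447] 0.12065113687280468 -13.31750997125878
tube [ 0.52056882 -0.27883893] 0.12155019020635668 -13.493022691887097
tube [ 0.53645492 -0.21685567] 0.11054579135894929 -14.149658396038182
[ 0.22846102 -0.47194134  0.2011477 ] 25.828424930843795
```

Call:
send_rows(series=[[5,-2,0,0.1,8.5],[10,-3.5,0,0.22,5.2],[14,-5,0,0.34,5.2],[18,-6.5,0,0.46,5.2],[22,-7.7,0,0.57,5.2],[26,-9,0,0.685,5.2],[30,-10.3,0,0.685,5.2],[34,-11.6,0,0.685,5.2]])

```text
time: 0.77
ee_pos: [0.4492, -0.2529, 0.2016]
tcp_rot: [[0.972, -0.234, -0.001], [-0.234, -0.972, 0.0], [-0.001, -0.0, -1.0]]
contact_force: [0.4, -0.9, -0.1]
gripper_width: 0.0519
grasp_force: 0.0
```

```bash
cat >> h.py <<'E'
def to(x,y,z,yaw=None):
    s=bot.get_state();R=s["tcp_rot"];y0=np.arctan2(R[1,0],R[0,0]);d=R.T@(np.array([x,y,z])-s["ee_pos"])*100
    print("t",round(s["time"],2),"pos",s["ee_pos"].round(4),"yaw",np.degrees(y0).round(2),"F",s["contact_force"].round(1),"w",round(s["gripper_width"],4),"shift",d.round(2),"turn",0 if yaw is None else round(y0-np.radians(yaw),3))
E
python3 -c "
from h import *
to(.55,-.154,.2,-13.4)
s=bot.get_state()
print(wproj([[.605,.171,.1]],s))"
```

```text
t 0.77 pos [ 0.4492 -0.2529  0.2016] yaw -13.53 F [ 0.4 -0.9 -0.1] w 0.0519 shift [  7.49 -11.97   0.16] turn -0.002
[[-57.81192471 193.06633976]]
```

Call:
send_rows(series=[[2.5,-4,0,0,5.2],[4.9,-7.9,0,0,5.2],[4.9,-7.9,0,0,5.2],[4.9,-7.9,0,0,5.2]])

```text
time: 1.1
ee_pos: [0.5163, -0.1867, 0.2011]
tcp_rot: [[0.974, -0.227, -0.0], [-0.227, -0.974, 0.001], [-0.001, -0.001, -1.0]]
contact_force: [0.3, -0.2, 0.5]
gripper_width: 0.0521
grasp_force: 0.0
```

```bash
python3 -c "
from h import *
to(.55,-.154,.2,-13.4)
s=bot.get_state()
cv2.imwrite('pics/w1.png',read_camera('wrist')[:,:,::-1])
u=np.array([.972,-.231])
for c in ([.5502,-.154],[.5206,-.2788]):
  c=np.array(c); print(wproj([[*(c+.06*u),.037],[*(c-.06*u),.037],[*c,.037]],s).round(0))"
```

```text
t 1.1 pos [ 0.5163 -0.1867  0.2011] yaw -13.14 F [ 0.3 -0.2  0.5] w 0.0521 shift [ 2.54 -3.95  0.12] turn 0.005
[[280. 122.]
 [282. 250.]
 [280. 187.]]
[[422. 124.]
 [416. 251.]
 [420. 189.]]
```

View pics/w1.png

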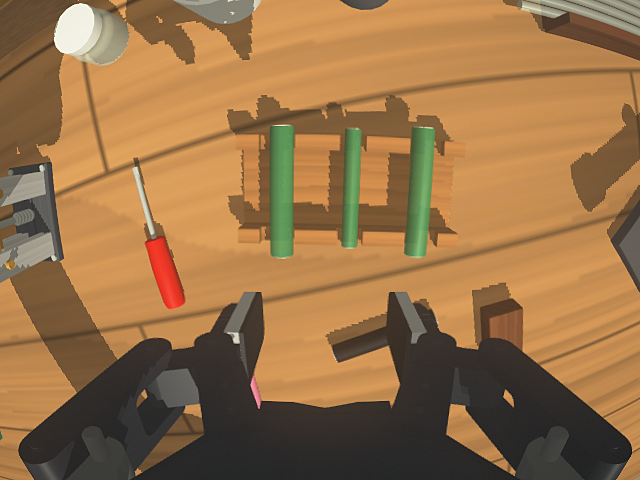

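The wrist view shows the left tube running from (283,126) to (282,256), a few pixels off the projection because the arm is still moving. I'll let it settle and measure the green ends by code.

Call:
send_rows(series=[[0,0,0,0,5.2],[0,0,0,0,5.2],[0,0,0,0,5.2]])

```text
time: 1.4
ee_pos: [0.5134, -0.1902, 0.2019]
tcp_rot: [[0.972, -0.234, -0.001], [-0.234, -0.972, -0.0], [-0.001, 0.0, -1.0]]
contact_force: [-0.3, -0.1, 0.5]
gripper_width: 0.0522
grasp_force: 0.0
```

```bash
cat >> h.py <<'E'
def green(s,img,z=.037):
    h=cv2.cvtColor(img,cv2.COLOR_RGB2HSV);m=cv2.inRange(h,(45,90,40),(80,255,255))
    n,l,st,_=cv2.connectedComponentsWithStats(m)
    for i in range(1,n):
        if st[i,4]<400: continue
        y,x=np.where(l==i);c,(w,hh),a=cv2.minAreaRect(np.c_[x,y].astype(np.float32))
        b=cv2.boxPoints((c,(w,hh),a));e=[(b[0]+b[1])/2,(b[1]+b[2])/2,(b[2]+b[3])/2,(b[3]+b[0])/2]
        e=(e[0],e[2]) if np.linalg.norm(e[0]-e[2])>np.linalg.norm(e[1]-e[3]) else (e[1],e[3])
        P,Q=[wray(p,z,s)[:2] for p in e]
        if P[0]<Q[0]:P,Q=Q,P
        print("green",st[i,4],np.round(e,1).tolist(),"c",((P+Q)/2).round(4),"L",np.linalg.norm(P-Q).round(4),"ang",np.degrees(np.arctan2(*(P-Q)[::-1])).round(2))
E
python3 -c "
from h import *
to(.55,-.154,.2,-13.4)
s=bot.get_state()
im=read_camera('wrist');green(s,im)
cv2.imwrite('pics/w2.png',im[:,:,::-1])"
```

```text
t 1.4 pos [ 0.5134 -0.1902  0.2019] yaw -13.54 F [-0.3 -0.1  0.5] w 0.0522 shift [ 2.71 -4.37  0.19] turn -0.003
green 2935 [[276.5, 124.0], [276.5, 254.0]] c [ 0.5458 -0.1531] L 0.1217 ang -14.93
green 2740 [[418.20001220703125, 124.4000015258789], [410.8999938964844, 253.0]] c [ 0.5166 -0.2784] L 0.1221 ang -14.42
green 1778 [[347.70001220703125, 126.80000305175781], [344.70001220703125, 244.10000610351562]] c [ 0.5339 -0.2163] L 0.1089 ang -14.45
```

Call:
send_rows(series=[[1.2,-2.2,1,0,5.2],[2.5,-4.4,3,0,5.2],[2.5,-4.4,6,0,5.2],[2.5,-4.4,7,0,5.2],[2.5,-4.4,7,0,5.2]])

```text
time: 1.87
ee_pos: [0.5457, -0.1519, 0.129]
tcp_rot: [[0.972, -0.233, -0.007], [-0.233, -0.972, 0.002], [-0.007, 0.0, -1.0]]
contact_force: [-0.9, -0.8, 0.5]
gripper_width: 0.0521
grasp_force: 0.0
```

```bash
python3 -c "
from h import *
to(.5475,-.1535,.13,-13.4)
s=bot.get_state()
im=read_camera('wrist');green(s,im)
cv2.imwrite('pics/w3.png',im[:,:,::-1])"
```

```text
t 1.87 pos [ 0.5457 -0.1519  0.129 ] yaw -13.47 F [-0.9 -0.8  0.5] w 0.0521 shift [ 0.21  0.11 -0.11] turn -0.001
green 4549 [[326.79998779296875, 149.8000030517578], [324.20001220703125, 311.1000061035156]] c [ 0.5443 -0.1531] L 0.1238 ang -14.39
green 2304 [[414.8999938964844, 154.5], [405.79998779296875, 296.70001220703125]] c [ 0.5341 -0.2161] L 0.11 ang -13.84
green 3558 [[497.29998779296875, 154.60000610351562], [479.79998779296875, 305.6000061035156]] c [ 0.5155 -0.2791] L 0.1238 ang -13.84
```

View pics/w3.png

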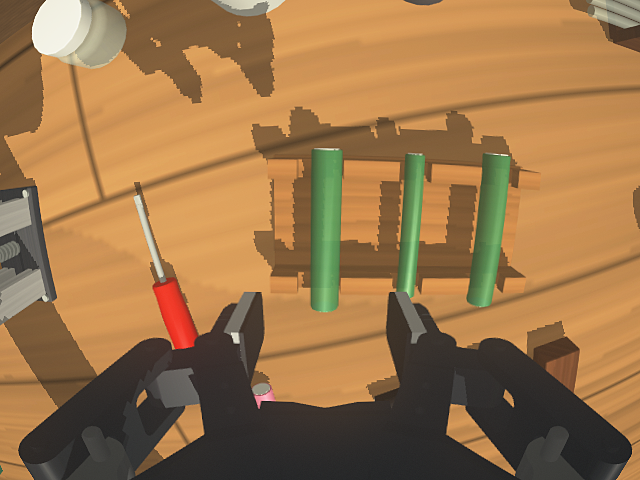

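The view shows the tube centred between the fingers, at (312-342, 149-311). I'll descend and grip.

Call:
send_rows(series=[[0.2,0.1,2,0,5.2],[0.2,0.1,5,0,5.2],[0.2,0.1,8,0,5.2],[0.2,0.1,10,0,5.2],[0.2,0.1,11.2,0,5.2],[0.2,0.1,11.2,0,5.2],[0.2,0.1,11.2,0,1.5],[0.2,0.1,11.2,0,1.5]])

```text
time: 2.58
ee_pos: [0.5523, -0.1545, 0.022]
tcp_rot: [[0.973, -0.233, 0.003], [-0.233, -0.973, -0.001], [0.003, 0.0, -1.0]]
contact_force: [0.2, -0.8, 0.2]
gripper_width: 0.0288
grasp_force: 0.0
```

Call:
send_rows(series=[[0,0,0,0,1.5],[0,0,0,0,1.5],[0,0,0,0,1.5],[0,0,0,0,1.5],[0,0,0,0,1.5]])

```text
time: 3.0
ee_pos: [0.5509, -0.1535, 0.0203]
tcp_rot: [[0.973, -0.232, 0.001], [-0.232, -0.973, -0.0], [0.001, -0.0, -1.0]]
contact_force: [-0.4, 0.9, -0.4]
gripper_width: 0.0147
grasp_force: 0.0
```

```bash
python3 -c "
from h import *
to(.5475,-.1535,.02,-13.4)
a=read_camera('wrist')[:,:,::-1];b=read_camera('side')[100:300,260:460,::-1]
cv2.imwrite('pics/w4.png',np.hstack([cv2.resize(a,(440,330)),cv2.resize(b,(330,330),interpolation=2)]))"
```

```text
t 3.0 pos [ 0.5509 -0.1535  0.0203] yaw -13.42 F [-0.4  0.9 -0.4] w 0.0147 shift [-0.33  0.08  0.03] turn -0.0
```

View pics/w4.png

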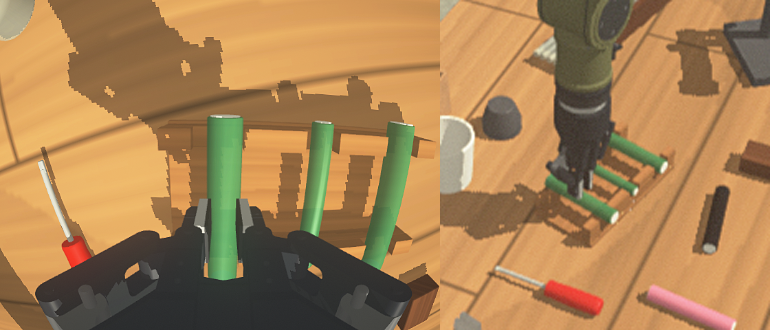

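The tube lies between the pads, with the fingertips right against it at about (225,215) in the left panel, but no grip force is reported. I'll command the fingers fully closed.

Call:
send_rows(series=[[0,0,0,0,0],[0,0,0,0,0],[0,0,0,0,0],[0,0,0,0,0]])

```text
time: 3.43
ee_pos: [0.5507, -0.1535, 0.0198]
tcp_rot: [[0.973, -0.232, -0.0], [-0.232, -0.973, 0.0], [-0.0, -0.0, -1.0]]
contact_force: [0.4, -0.3, -0.4]
gripper_width: 0.0
grasp_force: 0.0
```

```bash
python3 -c "
from h import *
s=bot.get_state()
a=read_camera('wrist');green(s,a);a=a[:,:,::-1];b=read_camera('side')[150:250,290:420,::-1]
cv2.imwrite('pics/w5.png',np.hstack([a[150:450,200:460],cv2.resize(b,(390,300),interpolation=2)]))"
```

```text
green 5990 [[327.6000061035156, 169.5], [324.79998779296875, 299.6000061035156]] c [ 0.5763 -0.1612] L 0.0584 ang -14.59
green 4607 [[470.6000061035156, 178.39999389648438], [450.1000061035156, 352.79998779296875]] c [ 0.5453 -0.2187] L 0.0874 ang -13.47
green 6663 [[590.2999877929688, 180.10000610351562], [541.7999877929688, 391.6000061035156]] c [ 0.5139 -0.2814] L 0.126 ang -14.33
```

View pics/w5.png

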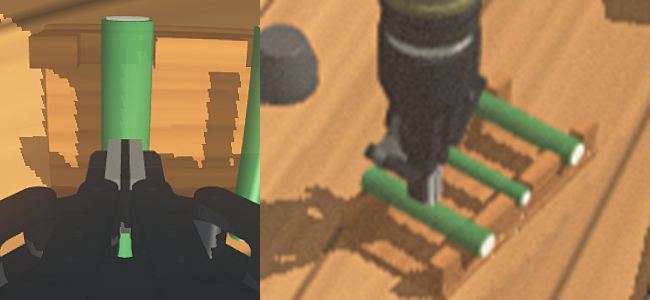

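```bash
python3 -c "
from h import *
s=bot.get_state();e=s['ee_pos'];print(s['q'])
print(wproj([e+1e-6],s))
for dz in(0,.01,.02,.03,.04):print(dz,proj('side',e+[0,0,dz]),proj('top',e+[0,0,dz]))
u=np.array([.972,-.231,0])
print(proj('side',[.5475-.06*.972,-.1535+.06*.231,.037]))"
```

```text
[-2.71784433e-01  4.72444158e-01 -3.21601350e-01  7.76810832e-01
  5.93242222e-06  3.10401650e+00]
[[322.80423794 280.66103832]]
0 [[344.53701539 224.17621405]] [[396.71818113 234.47426959]]
0.01 [[344.62375752 221.30786239]] [[397.56485276 234.16703444]]
0.02 [[344.71144916 218.40811271]] [[398.42861241 233.8535985 ]]
0.03 [[344.80010598 215.47644661]] [[399.30998266 233.53377213]]
0.04 [[344.88974402 212.51233426]] [[400.20950764 233.20735787]]
[[366.49686678 230.93122726]]
```

The wrist view shows the shut fingers above the tube, with tips near (323,289), so the tips sit about 3 cm higher than the reported TCP. I'll open, go lower and close again, watching the force.

Call:
send_rows(series=[[-0.2,0,0,0,5.2],[-0.2,0,0,0,5.2],[-0.2,0,0,0,5.2],[-0.2,0,0,0,5.2],[-0.2,0,0,0,5.2],[-0.2,0,0,0,5.2]])

```text
time: 4.03
ee_pos: [0.5489, -0.153, 0.02]
tcp_rot: [[0.973, -0.232, 0.0], [-0.232, -0.973, -0.0], [0.0, 0.0, -1.0]]
contact_force: [0.4, -0.2, -0.4]
gripper_width: 0.0521
grasp_force: 0.0
```

Call:
send_rows(series=[[0,0,0.5,0,5.2],[0,0,1,0,5.2],[0,0,1.4,0,5.2],[0,0,1.4,0,5.2],[0,0,1.4,0,5.2]])

```text
time: 4.45
ee_pos: [0.5482, -0.1528, 0.0052]
tcp_rot: [[0.973, -0.232, -0.001], [-0.232, -0.973, 0.0], [-0.001, -0.0, -1.0]]
contact_force: [0.7, 0.0, -0.6]
gripper_width: 0.052
grasp_force: 0.0
```

```bash
python3 -c "
from h import *
to(.5475,-.1535,.005,-13.4)
s=bot.get_state()
a=read_camera('wrist');print(bot.tcp_to_grasp);a=a[:,:,::-1];b=read_camera('side')[160:250,310:400,::-1]
cv2.imwrite('pics/w6.png',np.hstack([a[150:450,180:480],cv2.resize(b,(300,300),interpolation=2)]))"
```

```text
t 4.45 pos [ 0.5482 -0.1528  0.0052] yaw -13.42 F [ 0.7  0.  -0.6] w 0.052 shift [-0.05  0.08  0.02] turn -0.0
0.0187
```

View pics/w6.png

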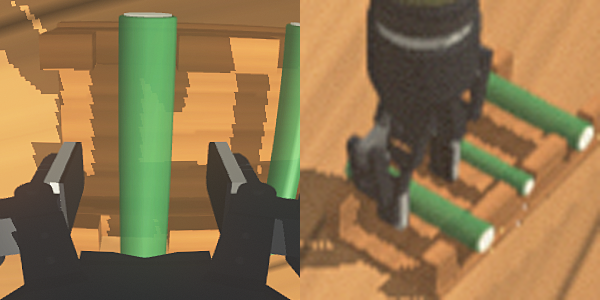

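The tips now straddle the tube but are still high. I'll go down another 1.4 cm and close.

Call:
send_rows(series=[[0,0,0.5,0,5.2],[0,0,1,0,5.2],[0,0,1.4,0,5.2],[0,0,1.4,0,5.2]])

```text
time: 4.88
ee_pos: [0.5478, -0.1527, -0.0093]
tcp_rot: [[0.973, -0.232, -0.002], [-0.232, -0.973, 0.001], [-0.002, -0.0, -1.0]]
contact_force: [-0.2, -0.2, 0.1]
gripper_width: 0.0521
grasp_force: 0.0
```

Call:
send_rows(series=[[0,0,0,0,3],[0,0,0,0,1.5],[0,0,0,0,1],[0,0,0,0,1],[0,0,0,0,1],[0,0,0,0,1],[0,0,0,0,1]])

```text
time: 5.47
ee_pos: [0.549, -0.1531, -0.0078]
tcp_rot: [[0.973, -0.232, 0.001], [-0.232, -0.973, -0.0], [0.001, -0.0, -1.0]]
contact_force: [-0.2, 0.2, 1.9]
gripper_width: 0.0199
grasp_force: 58.6
```

Call:
send_rows(series=[[0,0,-1,0,1],[0,0,-3,0,1],[0,0,-6,0,1],[0,0,-9,0,1],[0,0,-12,0,1],[0,0,-12,0,1],[0,0,-12,0,1],[0,0,-12,0,1]])

```text
time: 6.13
ee_pos: [0.5485, -0.1529, 0.112]
tcp_rot: [[0.973, -0.232, -0.0], [-0.232, -0.973, 0.0], [-0.0, -0.0, -1.0]]
contact_force: [-1.1, 0.0, -0.6]
gripper_width: 0.0201
grasp_force: 58.6
```

```bash
python3 -c "
from h import *
to(.6058,.1708,.112,-13.3)
s=bot.get_state();print(s['grasp_force'],s['moment'])
a=read_camera('wrist');cv2.imwrite('pics/w7.png',a[:,:,::-1])
for z in(.037,.15,.157,.165):print(z);green(s,a,z)"
```

```text
t 6.13 pos [ 0.5485 -0.1529  0.112 ] yaw -13.42 F [-1.1  0.  -0.6] w 0.0201 shift [ -1.94 -32.82  -0.  ] turn -0.002
58.585145473480225 [0.01393528 0.00906043 0.03426659]
0.037
green 2557 [[420.29998779296875, 161.3000030517578], [409.29998779296875, 311.29998779296875]] c [ 0.5336 -0.216 ] L 0.1103 ang -13.98
green 3930 [[507.3999938964844, 161.39999389648438], [486.1000061035156, 319.5]] c [ 0.5151 -0.2792] L 0.124 ang -14.32
green 13281 [[327.0, 170.0], [327.0, 407.0]] c [ 0.5001 -0.144 ] L 0.1951 ang -13.35
0.15
green 2557 [[420.29998779296875, 161.3000030517578], [409.29998779296875, 311.29998779296875]] c [ 0.5705 -0.1948] L 0.0598 ang -13.98
green 3930 [[507.3999938964844, 161.39999389648438], [486.1000061035156, 319.5]] c [ 0.5605 -0.229 ] L 0.0672 ang -14.32
green 13281 [[327.0, 170.0], [327.0, 407.0]] c [ 0.5524 -0.1558] L 0.1057 ang -13.35
0.157
green 2557 [[420.29998779296875, 161.3000030517578], [409.29998779296875, 311.29998779296875]] c [ 0.5728 -0.1935] L 0.0566 ang -13.98
green 3930 [[507.3999938964844, 161.39999389648438], [486.1000061035156, 319.5]] c [ 0.5633 -0.2259] L 0.0636 ang -14.32
green 13281 [[327.0, 170.0], [327.0, 407.0]] c [ 0.5556 -0.1565] L 0.1001 ang -13.35
0.165
green 2557 [[420.29998779296875, 161.3000030517578], [409.29998779296875, 311.29998779296875]] c [ 0.5754 -0.1919] L 0.053 ang -13.98
green 3930 [[507.3999938964844, 161.39999389648438], [486.1000061035156, 319.5]] c [ 0.5665 -0.2224] L 0.0596 ang -14.32
green 13281 [[327.0, 170.0], [327.0, 407.0]] c [ 0.5593 -0.1574] L 0.0938 ang -13.35
```

Call:
send_rows(series=[[-1,-2,0,0,1],[-2,-5,0,0,1],[-4,-9,0,0,1],[-6,-13,0,0,1],[-8,-17,0,0,1],[-9.5,-21,0,0,1],[-10.9,-25,0,0,1],[-10.9,-28,0,0,1]])

```text
time: 6.85
ee_pos: [0.4878, -0.0744, 0.1117]
tcp_rot: [[0.985, -0.175, 0.004], [-0.175, -0.984, 0.035], [-0.002, -0.036, -0.999]]
contact_force: [-0.3, 0.1, -1.4]
gripper_width: 0.02
grasp_force: 58.7
```

Call:
send_rows(series=[[0,-2.5,0,0,1],[0,-4.8,0,0,1],[0,-4.8,0,0,1],[0,-4.8,0,0,1],[0,-4.8,0,0,1]])

```text
time: 7.27
ee_pos: [0.4947, -0.0509, 0.1138]
tcp_rot: [[0.99, -0.14, 0.007], [-0.141, -0.989, 0.056], [-0.001, -0.056, -0.998]]
contact_force: [-0.1, -0.4, -0.4]
gripper_width: 0.0203
grasp_force: 58.7
```

```bash
python3 -c "
from h import *
to(.6058,.1708,.112,-13.3)
s=bot.get_state();R=s['tcp_rot'];e=s['ee_pos']
a=read_camera('wrist');cv2.imwrite('pics/w8.png',a[:,:,::-1])
green(s,a,.157)
c=np.array([.6058,.1708,0]);t=np.radians(-13.3);u=np.array([np.cos(t),np.sin(t),0]);v=np.array([-u[1],u[0],0])
for n,(x,y,z) in dict(top_c=(0,0,.081),f1=(33,0,.081),f2=(-33,0,.081),b1=(62,38,.012),b2=(62,-38,.012),b3=(-62,-38,.012),b4=(-62,38,.012),g1=(52,32,.114)).items():print(n,wproj(c+u*x/1e3+v*y/1e3+[0,0,z],s).round(1))
x0,x1,y0,y1=120,520,0,260
cv2.imwrite('pics/w8c.png',cv2.resize(a[y0:y1,x0:x1,::-1],(800,520),interpolation=2))"
```

```text
t 7.27 pos [ 0.4947 -0.0509  0.1138] yaw -8.08 F [-0.1 -0.4 -0.4] w 0.0203 shift [  7.89 -23.46   1.49] turn 0.091
green 724 [[8.5, 17.0], [8.5, 72.0]] c [0.6444 0.0799] L 0.0306 ang -0.65
green 2311 [[555.5999755859375, 87.19999694824219], [533.2999877929688, 232.89999389648438]] c [ 0.5469 -0.1458] L 0.0568 ang -14.23
green 2932 [[620.2000122070312, 102.5], [597.0999755859375, 251.89999389648438]] c [ 0.5382 -0.1793] L 0.0636 ang -12.99
green 12102 [[326.5, 170.0], [326.5, 407.0]] c [ 0.5009 -0.0558] L 0.1015 ang -8.04
top_c [[ 15.3 151. ]]
f1 [[ 16.1 107.9]]
f2 [[ 17.  193.7]]
b1 [[45.6 81.7]]
b2 [[104.9  73.6]]
b3 [[102.  214.7]]
b4 [[ 45.2 209.5]]
g1 [[-36.2  87.1]]
```

View pics/w8c.png

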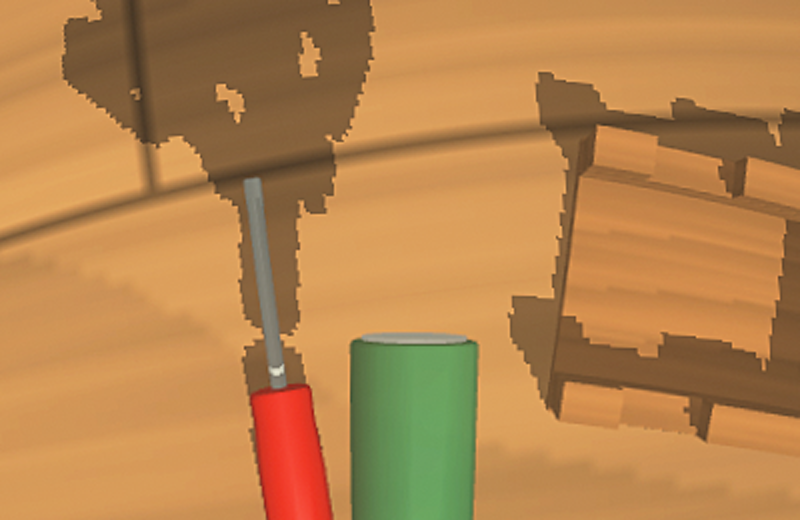

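The view shows only the tube's far end at (414,340) and the screwdriver. The last joint is at its limit, so the tool has tilted and turned. I'll turn the tool half a turn the other way.

Call:
send_rows(series=[[0,0,0,-0.12,1],[0,0,0,-0.24,1],[0,0,0,-0.36,1],[0,0,0,-0.48,1],[0,0,0,-0.6,1],[0,0,0,-0.72,1],[0,0,0,-0.84,1],[0,0,0,-0.96,1]])

```text
time: 7.98
ee_pos: [0.4942, -0.0512, 0.1136]
tcp_rot: [[0.679, 0.734, 0.007], [0.733, -0.678, 0.056], [0.045, -0.033, -0.998]]
contact_force: [0.1, -0.8, -0.4]
gripper_width: 0.02
grasp_force: 58.5
```

```bash
python3 -c "
from h import *
to(.5,.16,.112,166.6);s=bot.get_state();print(s['q'].round(2),s['tcp_rot'].round(3))"
```

```text
t 7.98 pos [ 0.4942 -0.0512  0.1136] yaw 47.17 F [ 0.1 -0.8 -0.4] w 0.02 shift [ 15.86 -13.9    1.35] turn -2.084
[-0.14  0.27 -0.37  0.93  0.06  2.17] [[ 0.679  0.734  0.007]
 [ 0.733 -0.678  0.056]
 [ 0.045 -0.033 -0.998]]
```

Call:
send_rows(series=[[2,-0.3,0,-0.12,1],[4,-0.6,0,-0.24,1],[6,-0.9,-0.1,-0.36,1],[8,-1.2,-0.2,-0.48,1],[10,-1.5,-0.2,-0.6,1],[12,-1.8,-0.2,-0.72,1],[14,-2.1,-0.3,-0.84,1],[16,-2.4,-0.3,-0.96,1]])

```text
time: 8.65
ee_pos: [0.5865, 0.0825, 0.1248]
tcp_rot: [[-0.212, 0.977, 0.007], [0.976, 0.211, 0.056], [0.053, 0.018, -0.998]]
contact_force: [0.9, -0.1, 0.1]
gripper_width: 0.02
grasp_force: 58.5
```

Call:
send_rows(series=[[0,0,0,-0.12,1],[0,0,0,-0.24,1],[0,0,0,-0.36,1],[0,0,0,-0.48,1],[0,0,0,-0.6,1],[0,0,0,-0.72,1],[0,0,0,-0.84,1],[0,0,0,-0.96,1]])

```text
time: 9.32
ee_pos: [0.586, 0.0816, 0.1246]
tcp_rot: [[-0.922, 0.387, 0.006], [0.387, 0.92, 0.056], [0.016, 0.054, -0.998]]
contact_force: [0.1, 0.2, -0.7]
gripper_width: 0.02
grasp_force: 58.6
```

Call:
send_rows(series=[[0,0,0,-0.1,1],[0,0,0,-0.164,1],[0,0,0,-0.164,1],[0,0,0,-0.164,1]])

```text
time: 9.65
ee_pos: [0.5859, 0.0817, 0.1246]
tcp_rot: [[-0.971, 0.239, 0.006], [0.239, 0.969, 0.056], [0.007, 0.056, -0.998]]
contact_force: [-0.7, -1.1, -0.1]
gripper_width: 0.0199
grasp_force: 58.6
```

```bash
cat >> h.py <<'E'
def boxpts(x0,x1,y0,y1,z0,z1): return np.array([[x,y,z] for x in(x0,x1) for y in(y0,y1) for z in(z0,z1)])/1e3
MAG=[boxpts(-62,62,-38,38,0,12)]+[boxpts(*xs,*ys,12,114) for xs in((24,52),(-52,-24)) for ys in((15,32),(-32,-15))]
def magmask(p,f,shape):
    R=np.array([[np.cos(p[2]),-np.sin(p[2]),0],[np.sin(p[2]),np.cos(p[2]),0],[0,0,1]]);m=np.zeros(shape,np.uint8)
    for b in MAG: cv2.fillConvexPoly(m,cv2.convexHull((f(b@R.T+[p[0],p[1],0])*16).astype(np.int32)),255,shift=4)
    return m
def fitmag(img,f,p0):
    from scipy.optimize import minimize
    h=cv2.cvtColor(img,cv2.COLOR_RGB2HSV).astype(int);ob=((h[:,:,1]<75)).astype(np.uint8)*255
    roi=cv2.dilate(magmask(p0,f,ob.shape),np.ones((25,25)))>0
    def cost(q):
        m=magmask([p0[0]+q[0]/1e3,p0[1]+q[1]/1e3,p0[2]+q[2]/1e2],f,ob.shape)
        return np.mean(np.abs(cv2.GaussianBlur(m,(5,5),0).astype(float)-cv2.GaussianBlur(ob,(5,5),0))[roi])
    r=minimize(cost,[0,0,0],method="Nelder-Mead",options=dict(initial_simplex=[[-4,-4,-2],[6,-3,1],[-3,6,1],[3,3,-3]],xatol=.02,fatol=.001))
    q=r.x;print("mag",round(p0[0]+q[0]/1e3,4),round(p0[1]+q[1]/1e3,4),np.degrees(p0[2]+q[2]/1e2).round(2),"cost",cost([0,0,0]).round(1),round(r.fun,1))
    return ob,magmask([p0[0]+q[0]/1e3,p0[1]+q[1]/1e3,p0[2]+q[2]/1e2],f,ob.shape)
E
python3 -c "
from h import *
to(.585,.083,.125,166.6);s=bot.get_state();print(s['q'].round(2),s['tcp_rot'].round(3))
a=read_camera('wrist');cv2.imwrite('pics/w9.png',a[:,:,::-1])
p0=[.6055,.1708,np.radians(-13.3)]
fitmag(a,lambda P:wproj(P,s),p0)
t=read_camera('top');fitmag(t,lambda P:proj('top',P),p0)
t=read_camera('side');fitmag(t,lambda P:proj('side',P),p0)
green(s,a,.1586)
print(ray('top',(146,105),.21),ray('top',(180,140),0))
"
```

```text
t 9.65 pos [0.5859 0.0817 0.1246] yaw 166.19 F [-0.7 -1.1 -0.1] w 0.0199 shift [ 0.12  0.11 -0.03] turn -0.007
[ 0.11  0.4  -0.13  1.02  0.06  0.35] [[-0.971  0.239  0.006]
 [ 0.239  0.969  0.056]
 [ 0.007  0.056 -0.998]]
mag 0.6049 0.1719 -13.2 cost 37.3 33.7
mag 0.6108 0.171 -14.68 cost 111.9 111.0
mag 0.6092 0.1703 -13.42 cost 17.6 14.3
green 13228 [[326.0, 170.0], [326.0, 407.0]] c [0.5802 0.0805] L 0.1085 ang -13.81
green 994 [[-5.199999809265137, 217.10000610351562], [16.700000762939453, 320.6000061035156]] c [ 0.5276 -0.0731] L 0.0552 ang -14.77
green 630 [[550.7000122070312, 304.20001220703125], [510.8999938964844, 341.8999938964844]] c [0.6198 0.1744] L 0.0274 ang -61.09
green 6387 [[591.2999877929688, 351.79998779296875], [613.2000122070312, 483.29998779296875]] c [0.7529 0.2554] L 0.2056 ang 20.6
[0.75049368 0.27353804 0.21      ] [0.74527439 0.27268675 0.        ]
```

Call:
send_rows(series=[[0,1.5,0.3,-0.01,1],[0.2,4,0.6,-0.01,1],[0.4,7,1.2,-0.01,1],[0.5,9.3,1.8,-0.01,1],[0.5,9.3,1.8,-0.01,1],[0.5,9.3,1.8,-0.01,1]])

```text
time: 10.3
ee_pos: [0.6029, 0.1762, 0.1114]
tcp_rot: [[-0.974, 0.224, 0.006], [0.224, 0.973, 0.056], [0.007, 0.056, -0.998]]
contact_force: [0.1, 0.1, -0.9]
gripper_width: 0.0204
grasp_force: 58.7
```

```bash
python3 -c "
from h import *
to(.6034,.1745,.070,166.8);s=bot.get_state()
a=read_camera('wrist');cv2.imwrite('pics/w10.png',a[:,:,::-1])
p0=[.605,.1715,np.radians(-13.2)]
fitmag(a,lambda P:wproj(P,s),p0)
for n in('top','side'):fitmag(cv2.imread(f'pics/{n}0.png')[:,:,::-1].copy(),lambda P:proj(n,P),p0)
"
```

```text
t 10.3 pos [0.6029 0.1762 0.1114] yaw 167.03 F [ 0.1  0.1 -0.9] w 0.0204 shift [-0.11 -0.39  4.13] turn 0.004
mag 0.6047 0.1723 -12.03 cost 93.2 90.2
mag 0.6058 0.1713 -13.98 cost 23.8 23.0
mag 0.6088 0.1717 -13.87 cost 16.4 13.6
```

Call:
send_rows(series=[[-0.1,-0.2,0.5,0.007,1],[-0.1,-0.3,1.5,0.007,1],[-0.1,-0.3,2.7,0.007,1],[-0.1,-0.4,3.7,0.007,1],[-0.1,-0.4,4.1,0.007,1],[-0.1,-0.4,4.1,0.007,1]])

```text
time: 10.85
ee_pos: [0.6025, 0.1719, 0.0694]
tcp_rot: [[-0.972, 0.235, 0.004], [0.234, 0.971, 0.056], [0.009, 0.055, -0.998]]
contact_force: [0.6, 1.1, -0.2]
gripper_width: 0.0201
grasp_force: 58.7
```

```bash
python3 -c "
from h import *
to(.6033,.1746,.055,166.6)"
```

```text
t 10.85 pos [0.6025 0.1719 0.0694] yaw 166.44 F [ 0.6  1.1 -0.2] w 0.0201 shift [-0.02  0.2   1.46] turn -0.003
```

Call:
send_rows(series=[[0,0.1,0.4,0,1],[0,0.2,0.8,0,1],[0,0.2,0.8,0,1],[0,0.2,0.8,0,1]])

```text
time: 11.18
ee_pos: [0.6038, 0.1749, 0.063]
tcp_rot: [[-0.972, 0.234, 0.006], [0.234, 0.971, 0.056], [0.007, 0.056, -0.998]]
contact_force: [0.1, 0.2, -1.0]
gripper_width: 0.0203
grasp_force: 58.7
```

```bash
python3 -c "
from h import *
to(.6033,.1746,.050,166.6)"
```

```text
t 11.18 pos [0.6038 0.1749 0.063 ] yaw 166.49 F [ 0.1  0.2 -1. ] w 0.0203 shift [ 0.03 -0.11  1.29] turn -0.002
```

Call:
send_rows(series=[[0,0,0.3,0,1],[0,-0.03,0.6,0,1],[0,-0.05,0.9,0,1],[0,-0.07,1.2,0,1],[0,-0.08,1.4,0,1],[0,-0.08,1.4,0,1]])

```text
time: 11.68
ee_pos: [0.6046, 0.175, 0.0491]
tcp_rot: [[-0.972, 0.234, 0.008], [0.234, 0.971, 0.056], [0.005, 0.056, -0.998]]
contact_force: [2.2, -0.1, 0.7]
gripper_width: 0.0202
grasp_force: 58.9
```

Call:
send_rows(series=[[0,-0.02,0.2,0,1],[0,-0.02,0.4,0,1],[0,-0.02,0.5,0,1],[0,-0.02,0.5,0,1]])

```text
time: 12.02
ee_pos: [0.6043, 0.1752, 0.0437]
tcp_rot: [[-0.972, 0.233, 0.007], [0.234, 0.971, 0.056], [0.006, 0.057, -0.998]]
contact_force: [2.7, 1.6, -0.9]
gripper_width: 0.0201
grasp_force: 58.8
```

```bash
python3 -c "
from h import *
to(.6033,.1746,.040,166.6);s=bot.get_state();print(s['moment'],s['grasp_force'])
a=read_camera('wrist');cv2.imwrite('pics/w11.png',a[:,:,::-1]);green(s,a,.09)"
```

```text
t 12.02 pos [0.6043 0.1752 0.0437] yaw 166.5 F [ 2.7  1.6 -0.9] w 0.0201 shift [ 0.08 -0.1   0.37] turn -0.002
[ 0.13854308 -0.58197494  0.11598203] 58.76751959323883
green 12104 [[325.5, 170.0], [325.5, 407.0]] c [0.5928 0.1744] L 0.0988 ang -13.54
green 1341 [[578.0, 460.5], [639.0, 460.5]] c [0.7931 0.3533] L 0.105 ang 53.51
```

Call:
send_rows(series=[[0,-0.03,0.3,0,1],[0,-0.05,0.6,0,1],[0,-0.08,0.9,0,1],[0,-0.08,0.9,0,1]])

```text
time: 12.4
ee_pos: [0.6035, 0.1748, 0.0344]
tcp_rot: [[-0.972, 0.234, 0.006], [0.234, 0.971, 0.056], [0.007, 0.056, -0.998]]
contact_force: [1.9, 0.5, 1.1]
gripper_width: 0.02
grasp_force: 58.8
```

```bash
python3 -c "
from h import *
to(.6033,.1746,.035,166.6);s=bot.get_state();print(s['moment'],s['grasp_force'])"
```

```text
t 12.4 pos [0.6035 0.1748 0.0344] yaw 166.49 F [1.9 0.5 1.1] w 0.02 shift [ 0.02 -0.02 -0.06] turn -0.002
[ 0.11672948 -0.35734691  0.09338165] 58.8387805223465
```

Call:
send_rows(series=[[0,0,0,0,3],[0,0,0,0,5.2],[0,0,0,0,5.2],[0,0,0,0,5.2],[0,0,0,0,5.2],[0,0,0,0,5.2]])

```text
time: 12.9
ee_pos: [0.6035, 0.1746, 0.0349]
tcp_rot: [[-0.972, 0.234, 0.006], [0.234, 0.971, 0.056], [0.007, 0.056, -0.998]]
contact_force: [0.3, 0.3, 0.3]
gripper_width: 0.052
grasp_force: 0.0
```

Call:
send_rows(series=[[0,0.1,-1,0,5.2],[0,0.2,-3,0,5.2],[0,0.4,-6,0,5.2],[0,0.5,-9,0,5.2],[0,0.5,-9,0,5.2],[0,0.5,-9,0,5.2]])

```text
time: 13.4
ee_pos: [0.6065, 0.1751, 0.1284]
tcp_rot: [[-0.972, 0.233, 0.012], [0.234, 0.971, 0.058], [0.001, 0.059, -0.998]]
contact_force: [0.6, 0.0, -0.0]
gripper_width: 0.052
grasp_force: 0.0
```

```bash
cat > meas.py <<'E'
from h import *
import sys
to(.6033,.1746,.035,166.6);s=bot.get_state();n=sys.argv[1]
a=read_camera('wrist');cv2.imwrite(f'pics/{n}.png',a[:,:,::-1])
h=cv2.cvtColor(a,cv2.COLOR_RGB2HSV);m=cv2.inRange(h,(45,90,40),(80,255,255))
k,l,st,_=cv2.connectedComponentsWithStats(m)
# nearest component to expected tube
u=np.array([.9736,-.2284,0]);c=np.array([.605,.1717,.088]);v=np.array([.2284,.9736,0])
j=l==np.argmax([0 if abs(st[i,0]+st[i,2]/2-wproj(c,s)[0,0])>60 else st[i,4] for i in range(k)])
ys=np.where(j.any(1))[0];print("rows",ys.min(),ys.max())
for y in range(ys.min()+4,ys.max(),12):
    x=np.where(j[y])[0];print(y,x.min(),x.max(),x.max()-x.min()+1,len(x),end=" | ")
print()
for z in(.088,.095,.102,.11):
    P=[wproj(c*[1,1,0]+[0,0,z]+u*t+v*w,s)[0].round(0).tolist() for t in(-.06,.06) for w in(-.011,.011)];print(z,P)
E
python3 meas.py w12
```

```text
t 13.4 pos [0.6065 0.1751 0.1284] yaw 166.48 F [ 0.6  0.  -0. ] w 0.052 shift [ 0.28 -0.67  9.32] turn -0.002
rows 0 479
4 0 639 640 640 | 16 0 639 640 640 | 28 0 639 640 640 | 40 0 639 640 640 | 52 0 639 640 640 | 64 0 639 640 640 | 76 0 639 640 640 | 88 0 639 640 640 | 100 0 639 640 640 | 112 0 639 640 640 | 124 0 639 640 640 | 136 0 639 640 640 | 148 0 639 640 640 | 160 0 639 640 608 | 172 0 639 640 608 | 184 0 639 640 611 | 196 0 639 640 613 | 208 0 639 640 612 | 220 0 639 640 610 | 232 0 639 640 608 | 244 0 639 640 609 | 256 0 639 640 608 | 268 0 639 640 610 | 280 0 639 640 611 | 292 0 639 640 610 | 304 0 639 640 611 | 316 0 639 640 582 | 328 0 639 640 602 | 340 0 639 640 617 | 352 0 639 640 640 | 364 0 639 640 640 | 376 0 639 640 640 | 388 0 639 640 640 | 400 0 639 640 633 | 412 0 639 640 631 | 424 0 635 636 620 | 436 0 624 625 605 | 448 0 631 632 610 | 460 0 627 628 623 | 472 0 620 621 621 | 
0.088 [[296.0, 159.0], [335.0, 158.0], [301.0, 346.0], [335.0, 345.0]]
0.095 [[296.0, 159.0], [336.0, 159.0], [301.0, 352.0], [335.0, 351.0]]
0.102 [[296.0, 160.0], [337.0, 160.0], [301.0, 358.0], [336.0, 356.0]]
0.11 [[295.0, 161.0], [339.0, 160.0], [301.0, 365.0], [338.0, 364.0]]
```

```bash
sed -i 's/\[0 if abs/[0 if i==0 or abs/' meas.py; python3 meas.py w13
```

```text
t 13.45 pos [0.6049 0.1747 0.1264] yaw 166.48 F [-0.3 -0.1 -1.1] w 0.0523 shift [ 0.12 -0.57  9.13] turn -0.002
rows 157 352
161 298 330 33 33 | 173 299 330 32 32 | 185 302 333 32 30 | 197 302 333 32 29 | 209 302 333 32 30 | 221 302 333 32 32 | 233 300 330 31 31 | 245 300 332 33 33 | 257 301 332 32 32 | 269 301 332 32 31 | 281 301 330 30 30 | 293 302 330 29 29 | 305 304 333 30 30 | 317 305 333 29 28 | 329 305 333 29 29 | 341 306 333 28 21 | 
0.088 [[297.0, 162.0], [336.0, 161.0], [303.0, 350.0], [336.0, 349.0]]
0.095 [[297.0, 162.0], [338.0, 162.0], [303.0, 355.0], [337.0, 354.0]]
0.102 [[297.0, 163.0], [339.0, 162.0], [303.0, 361.0], [338.0, 360.0]]
0.11 [[297.0, 164.0], [340.0, 163.0], [303.0, 369.0], [339.0, 367.0]]
```

```bash
python3 - <<'E'
from h import *
a=cv2.imread('pics/w8.png');m=cv2.inRange(cv2.cvtColor(a,cv2.COLOR_BGR2HSV),(45,90,40),(80,255,255))
print([np.ptp(np.where(m[y,250:400])[0])+1 for y in(180,200,220)])
s=bot.get_state();a=cv2.imread('pics/w13.png')[:,:,::-1].copy()
import h
# green -> desaturate inside so it counts as object
g=cv2.inRange(cv2.cvtColor(a,cv2.COLOR_RGB2HSV),(45,90,40),(80,255,255));g[:,:280]=0;g[:,360:]=0
g=cv2.dilate(g,np.ones((3,3)))
a2=a.copy();a2[g>0]=(128,128,128)
h.MAG=h.MAG+[boxpts(-60,60,-10,10,77,99)]
fitmag(a2,lambda P:wproj(P,s),[.605,.1717,np.radians(-13.4)])
h.MAG=h.MAG[:5]
a2=a.copy();a2[g>0]=(200,100,0)
fitmag(a2,lambda P:wproj(P,s),[.605,.1717,np.radians(-13.4)])
for t in((52,32,114),(-52,32,114),(52,-32,114),(-52,-32,114),(24,15,114),(-24,15,114)):
    r=np.radians(-13.4);p=np.array(t)/1e3;print(t,wproj([.605+p[0]*np.cos(r)-p[1]*np.sin(r),.1717+p[0]*np.sin(r)+p[1]*np.cos(r),p[2]],s).round(0))
# bright aluminium: row profile at columns
hs=cv2.cvtColor(a,cv2.COLOR_RGB2HSV).astype(int)
for x0,x1 in((262,292),(345,375)):
    print(x0,[(y,int(hs[y,x0:x1,1].mean()),int(hs[y,x0:x1,2].mean())) for y in range(150,370,5)])
E
```

```text
[np.int64(62), np.int64(62), np.int64(58)]
mag 0.6027 0.1717 -14.03 cost 25.6 20.5
mag 0.6029 0.1716 -13.41 cost 66.1 60.9
(52, 32, 114) [[376. 361.]]
(-52, 32, 114) [[384. 182.]]
(52, -32, 114) [[267. 364.]]
(-52, -32, 114) [[256. 183.]]
(24, 15, 114) [[348. 321.]]
(-24, 15, 114) [[350. 237.]]
262 [(150, 148, 210), (155, 37, 120), (160, 38, 152), (165, 40, 142), (170, 45, 168), (175, 32, 177), (180, 26, 193), (185, 30, 193), (190, 30, 192), (195, 30, 193), (200, 30, 192), (205, 30, 193), (210, 30, 193), (215, 31, 193), (220, 27, 193), (225, 25, 192), (230, 25, 191), (235, 45, 124), (240, 48, 123), (245, 49, 125), (250, 49, 119), (255, 49, 117), (260, 52, 131), (265, 57, 160), (270, 59, 162), (275, 60, 164), (280, 62, 169), (285, 63, 171), (290, 60, 171), (295, 56, 172), (300, 50, 171), (305, 59, 170), (310, 68, 184), (315, 47, 174), (320, 30, 199), (325, 29, 198), (330, 32, 200), (335, 37, 202), (340, 43, 211), (345, 52, 219), (350, 57, 222), (355, 63, 223), (360, 91, 221), (365, 146, 216)]
345 [(150, 147, 215), (155, 80, 157), (160, 78, 179), (165, 78, 157), (170, 69, 192), (175, 33, 193), (180, 29, 211), (185, 29, 210), (190, 29, 206), (195, 29, 204), (200, 29, 203), (205, 28, 205), (210, 29, 203), (215, 29, 204), (220, 28, 202), (225, 31, 201), (230, 38, 188), (235, 72, 102), (240, 72, 102), (245, 72, 103), (250, 74, 105), (255, 74, 104), (260, 76, 119), (265, 76, 119), (270, 77, 123), (275, 77, 140), (280, 70, 147), (285, 64, 156), (290, 57, 160), (295, 51, 166), (300, 41, 173), (305, 36, 168), (310, 53, 198), (315, 32, 197), (320, 27, 207), (325, 27, 206), (330, 27, 204), (335, 27, 207), (340, 30, 206), (345, 33, 207), (350, 39, 207), (355, 50, 207), (360, 133, 135), (365, 135, 151)]
```

Tube one is under the lips and lies centred: its length in the image fits an axis at z = 88 mm. I'll go for tube b.

Call:
send_rows(series=[[-0.1,-1.5,-0.1,0,5.2],[-0.2,-4.5,-0.3,0,5.2],[-0.4,-8.5,-0.5,0,5.2],[-0.5,-12.5,-0.7,0,5.2],[-0.7,-16.5,-0.9,0,5.2],[-0.9,-20.5,-1.2,0,5.2],[-1,-24.5,-1.4,0,5.2],[-1.2,-28.5,-1.6,0,5.2]])

```text
time: 14.17
ee_pos: [0.5467, -0.1079, 0.1237]
tcp_rot: [[-0.972, 0.234, 0.003], [0.234, 0.971, 0.056], [0.01, 0.056, -0.998]]
contact_force: [0.4, -0.5, -1.0]
gripper_width: 0.0523
grasp_force: 0.0
```

Call:
send_rows(series=[[-0.2,-4,-0.2,0,5.2],[-0.4,-8,-0.4,0,5.2],[-0.5,-12,-0.7,0,5.2],[-0.6,-15,-0.8,0,5.2],[-0.8,-17.3,-1,0,5.2],[-0.8,-17.3,-1,0,5.2],[-0.8,-17.3,-1,0,5.2],[-0.8,-17.3,-1,0,5.2]])

```text
time: 14.83
ee_pos: [0.5153, -0.2756, 0.1242]
tcp_rot: [[-0.972, 0.234, 0.004], [0.234, 0.97, 0.058], [0.009, 0.057, -0.998]]
contact_force: [-0.1, 0.3, 1.6]
gripper_width: 0.052
grasp_force: 0.0
```

```bash
python3 -c "
from h import *
to(.517,-.276,.125,166.6)
s=bot.get_state();print(s['q'].round(2),s['tcp_rot'][:,2])
a=read_camera('wrist');cv2.imwrite('pics/w14.png',a[:,:,::-1]);green(s,a)"
```

```text
t 14.83 pos [ 0.5153 -0.2756  0.1242] yaw 166.46 F [-0.1  0.3  1.6] w 0.052 shift [-0.18  0.   -0.08] turn -0.002
[-0.52  0.42 -0.11  1.07  0.05 -0.29] [ 0.00440255  0.05783011 -0.99831673]
green 4702 [[317.0, 162.0], [317.0, 325.0]] c [ 0.5203 -0.2786] L 0.1246 ang -13.94
green 2150 [[405.5, 172.3000030517578], [398.20001220703125, 292.6000061035156]] c [ 0.5259 -0.215 ] L 0.0922 ang -14.13
```

Call:
send_rows(series=[[-0.1,-0.1,1,0,5.2],[-0.2,-0.2,3.5,0,5.2],[-0.3,-0.4,7,0,5.2],[-0.3,-0.5,10,0,5.2],[-0.3,-0.6,12,0,5.2],[-0.4,-0.7,13.3,0,5.2],[-0.4,-0.7,13.3,0,5.2],[-0.4,-0.7,13.3,0,5.2]])

```text
time: 15.55
ee_pos: [0.519, -0.2749, -0.009]
tcp_rot: [[-0.973, 0.232, 0.004], [0.232, 0.971, 0.057], [0.009, 0.057, -0.998]]
contact_force: [-0.3, 0.2, 1.1]
gripper_width: 0.0521
grasp_force: 0.0
```

Call:
send_rows(series=[[0,0,0,0,3],[0,0,0,0,1.5],[0,0,0,0,1],[0,0,0,0,1],[0,0,0,0,1],[0,0,0,0,1],[0,0,0,0,1]])

```text
time: 16.13
ee_pos: [0.521, -0.2768, -0.0064]
tcp_rot: [[-0.972, 0.233, 0.009], [0.234, 0.971, 0.055], [0.004, 0.056, -0.998]]
contact_force: [1.6, 1.1, 6.4]
gripper_width: 0.0201
grasp_force: 58.8
```

```bash
python3 -c "
from h import *
to(.518,-.2757,-.009,166.6)"
```

```text
t 16.13 pos [ 0.521  -0.2768 -0.0064] yaw 166.49 F [1.6 1.1 6.4] w 0.0201 shift [0.31 0.03 0.26] turn -0.002
```

Call:
send_rows(series=[[0,0,-1,0,1],[0,0.1,-3,0,1],[0,0.3,-6,0,1],[0.1,0.5,-9.5,0,1],[0.1,0.7,-12,0,1],[0.1,0.7,-13.4,0,1],[0.1,0.7,-13.4,0,1],[0.1,0.7,-13.4,0,1]])

```text
time: 16.8
ee_pos: [0.5199, -0.2774, 0.1272]
tcp_rot: [[-0.972, 0.234, 0.008], [0.234, 0.971, 0.055], [0.005, 0.055, -0.998]]
contact_force: [-0.1, -0.2, -0.8]
gripper_width: 0.0198
grasp_force: 58.7
```

```bash
cat > grip.py <<'E'
from h import *
to(.6034,.1747,.126,166.6);s=bot.get_state()
a=read_camera('wrist');cv2.imwrite('pics/g.png',a[:,:,::-1])
for f in('pics/w8.png','pics/w9.png','pics/g.png'):
    b=cv2.imread(f);m=cv2.inRange(cv2.cvtColor(b,cv2.COLOR_BGR2HSV),(45,90,40),(80,255,255))
    y=np.where(m[100:300,326]>0)[0].min()+100
    print(f,"end row",y,[[np.where(m[r,250:400])[0].min()+250,np.where(m[r,250:400])[0].max()+250] for r in(180,200,220,240)])
E
python3 grip.py
```

```text
t 16.8 pos [ 0.5199 -0.2774  0.1272] yaw 166.47 F [-0.1 -0.2 -0.8] w 0.0198 shift [ 2.46 45.83  2.66] turn -0.002
pics/w8.png end row 172 [[np.int64(296), np.int64(357)], [np.int64(296), np.int64(357)], [np.int64(299), np.int64(356)], [np.int64(300), np.int64(356)]]
pics/w9.png end row 172 [[np.int64(296), np.int64(357)], [np.int64(295), np.int64(356)], [np.int64(295), np.int64(356)], [np.int64(296), np.int64(355)]]
pics/g.png end row 167 [[np.int64(295), np.int64(399)], [np.int64(295), np.int64(399)], [np.int64(295), np.int64(399)], [np.int64(296), np.int64(399)]]
```

Call:
send_rows(series=[[0.1,1.5,0.1,0,1],[0.2,4.5,0.3,0,1],[0.4,8.5,0.5,0,1],[0.6,12.5,0.7,0,1],[0.8,16.5,0.9,0,1],[1,20.5,1.2,0,1],[1.2,24.5,1.4,0,1],[1.4,28.5,1.6,0,1]])

```text
time: 17.52
ee_pos: [0.5707, 0.0066, 0.1244]
tcp_rot: [[-0.972, 0.234, 0.003], [0.233, 0.971, 0.057], [0.011, 0.056, -0.998]]
contact_force: [0.9, -0.5, -0.3]
gripper_width: 0.0203
grasp_force: 58.7
```

Call:
send_rows(series=[[0.2,4,0.2,0,1],[0.4,8,0.4,0,1],[0.6,12,0.7,0,1],[0.8,15,0.9,0,1],[0.9,17.3,1,0,1],[0.9,17.3,1,0,1],[0.9,17.3,1,0,1],[0.9,17.3,1,0,1]])

```text
time: 18.18
ee_pos: [0.6027, 0.1742, 0.1245]
tcp_rot: [[-0.972, 0.233, 0.003], [0.233, 0.971, 0.055], [0.01, 0.054, -0.998]]
contact_force: [-0.3, 0.0, -1.4]
gripper_width: 0.0202
grasp_force: 58.8
```

```bash
python3 -c "
from h import *
to(.6051,.1744,.068,166.6);print(bot.get_state()['tcp_rot'][2])"
```

```text
t 18.18 pos [0.6027 0.1742 0.1245] yaw 166.51 F [-0.3  0.  -1.4] w 0.0202 shift [-0.29 -0.23  5.65] turn -0.002
[ 0.00965628  0.05404386 -0.99849187]
```

Call:
send_rows(series=[[0,0,0.5,0,1],[-0.1,-0.1,1.5,0,1],[-0.1,-0.2,3,0,1],[-0.2,-0.3,4.5,0,1],[-0.2,-0.3,5.4,0,1],[-0.2,-0.3,5.4,0,1],[-0.2,-0.3,5.4,0,1],[-0.2,-0.3,5.4,0,1]])

```text
time: 18.85
ee_pos: [0.6063, 0.1739, 0.0725]
tcp_rot: [[-0.972, 0.234, 0.007], [0.234, 0.971, 0.056], [0.006, 0.056, -0.998]]
contact_force: [0.4, -0.1, -0.5]
gripper_width: 0.0199
grasp_force: 58.8
```

Call:
send_rows(series=[[0,0,0,0,1],[0,0,0,0,1],[0,0,0,0,1]])

```text
time: 19.1
ee_pos: [0.6065, 0.1743, 0.0729]
tcp_rot: [[-0.972, 0.234, 0.008], [0.234, 0.971, 0.056], [0.005, 0.057, -0.998]]
contact_force: [0.1, -0.1, -0.7]
gripper_width: 0.0199
grasp_force: 58.8
```

```bash
python3 -c "
from h import *
to(.6051,.1744,.062,166.6);print(bot.get_state()['tcp_rot'][2])"
```

```text
t 19.1 pos [0.6065 0.1743 0.0729] yaw 166.48 F [ 0.1 -0.1 -0.7] w 0.0199 shift [ 0.13 -0.08  1.08] turn -0.002
[ 0.00536308  0.05680769 -0.99837073]
```

Call:
send_rows(series=[[0.1,-0.1,0.4,0,1],[0.1,-0.1,0.8,0,1],[0.1,-0.1,1,0,1],[0.1,-0.1,1,0,1]])

```text
time: 19.43
ee_pos: [0.605, 0.174, 0.0617]
tcp_rot: [[-0.972, 0.234, 0.007], [0.234, 0.971, 0.056], [0.006, 0.056, -0.998]]
contact_force: [0.7, -0.4, 1.2]
gripper_width: 0.02
grasp_force: 58.9
```

Call:
send_rows(series=[[0,0,0.3,0,1],[0,-0.03,0.6,0,1],[0,-0.05,0.9,0,1],[0,-0.06,1.1,0,1],[0,-0.06,1.1,0,1]])

```text
time: 19.85
ee_pos: [0.6054, 0.1745, 0.0515]
tcp_rot: [[-0.972, 0.233, 0.008], [0.233, 0.971, 0.057], [0.005, 0.057, -0.998]]
contact_force: [1.3, 1.2, 3.5]
gripper_width: 0.0197
grasp_force: 59.2
```

```bash
python3 -c "
from h import *
to(.6051,.1744,.042,166.6);print(bot.get_state()['moment'])"
```

```text
t 19.85 pos [0.6054 0.1745 0.0515] yaw 166.51 F [1.3 1.2 3.5] w 0.0197 shift [ 0.02 -0.07  0.95] turn -0.002
[ 0.114413   -0.15323128  0.05819082]
```

Call:
send_rows(series=[[0,-0.01,0.2,0,1],[0,-0.02,0.4,0,1],[0,-0.04,0.6,0,1],[0,-0.04,0.7,0,1],[0,-0.04,0.7,0,1]])

```text
time: 20.27
ee_pos: [0.6051, 0.1743, 0.0435]
tcp_rot: [[-0.972, 0.233, 0.007], [0.234, 0.971, 0.057], [0.006, 0.057, -0.998]]
contact_force: [2.6, 2.3, -1.3]
gripper_width: 0.02
grasp_force: 58.8
```

Call:
send_rows(series=[[0,0,0.1,0,1],[0,0,0.2,0,1],[0,0,0.2,0,1]])

```text
time: 20.52
ee_pos: [0.6048, 0.1741, 0.0419]
tcp_rot: [[-0.972, 0.234, 0.007], [0.234, 0.971, 0.056], [0.007, 0.056, -0.998]]
contact_force: [2.1, 1.9, 1.6]
gripper_width: 0.0201
grasp_force: 58.9
```

Call:
send_rows(series=[[0,0,0.1,0,1],[0,-0.01,0.15,0,1],[0,-0.01,0.15,0,1]])

```text
time: 20.77
ee_pos: [0.6047, 0.1741, 0.0406]
tcp_rot: [[-0.972, 0.234, 0.007], [0.234, 0.971, 0.056], [0.006, 0.056, -0.998]]
contact_force: [1.1, 1.8, 2.3]
gripper_width: 0.0203
grasp_force: 58.9
```

Call:
send_rows(series=[[0,0,0.1,0,1],[0,-0.01,0.15,0,1],[0,-0.01,0.15,0,1]])

```text
time: 21.02
ee_pos: [0.6048, 0.1741, 0.039]
tcp_rot: [[-0.972, 0.234, 0.007], [0.234, 0.971, 0.056], [0.006, 0.056, -0.998]]
contact_force: [1.2, 1.6, 3.1]
gripper_width: 0.0202
grasp_force: 58.9
```

Call:
send_rows(series=[[0,0,0.1,0,1],[0,-0.01,0.15,0,1],[0,-0.01,0.15,0,1]])

```text
time: 21.27
ee_pos: [0.6047, 0.1741, 0.0374]
tcp_rot: [[-0.972, 0.234, 0.007], [0.234, 0.971, 0.056], [0.007, 0.056, -0.998]]
contact_force: [1.8, 1.0, 3.2]
gripper_width: 0.0198
grasp_force: 58.9
```

Call:
send_rows(series=[[0,0,0.1,0,1],[0,-0.01,0.15,0,1],[0,-0.01,0.15,0,1]])

```text
time: 21.52
ee_pos: [0.6047, 0.1741, 0.0359]
tcp_rot: [[-0.972, 0.234, 0.007], [0.234, 0.971, 0.056], [0.007, 0.056, -0.998]]
contact_force: [2.7, 1.9, 2.5]
gripper_width: 0.0201
grasp_force: 58.9
```

Call:
send_rows(series=[[0,0,0.1,0,1],[0,-0.01,0.15,0,1],[0,-0.01,0.15,0,1]])

```text
time: 21.77
ee_pos: [0.6046, 0.1741, 0.0344]
tcp_rot: [[-0.972, 0.234, 0.007], [0.234, 0.971, 0.056], [0.007, 0.056, -0.998]]
contact_force: [2.1, 1.1, 2.8]
gripper_width: 0.0205
grasp_force: 58.9
```

Call:
send_rows(series=[[0,0,0.1,0,1],[0,-0.01,0.15,0,1],[0,-0.01,0.15,0,1]])

```text
time: 22.02
ee_pos: [0.6047, 0.1741, 0.033]
tcp_rot: [[-0.972, 0.234, 0.007], [0.234, 0.971, 0.056], [0.007, 0.056, -0.998]]
contact_force: [1.6, 2.3, 1.8]
gripper_width: 0.0198
grasp_force: 59.0
```

Call:
send_rows(series=[[0,0,0.1,0,1],[0,-0.01,0.15,0,1],[0,-0.01,0.15,0,1]])

```text
time: 22.27
ee_pos: [0.6048, 0.1741, 0.0326]
tcp_rot: [[-0.972, 0.234, 0.007], [0.234, 0.971, 0.057], [0.006, 0.057, -0.998]]
contact_force: [0.3, 1.0, 9.8]
gripper_width: 0.0203
grasp_force: 59.5
```

Call:
send_rows(series=[[0,0,0.03,0,1],[0,0,0.03,0,1]])

```text
time: 22.43
ee_pos: [0.6048, 0.1741, 0.0325]
tcp_rot: [[-0.972, 0.234, 0.008], [0.234, 0.971, 0.057], [0.006, 0.057, -0.998]]
contact_force: [-0.3, 2.2, 10.7]
gripper_width: 0.0202
grasp_force: 59.6
```

The stack is firmly on the stop at about 10.7 N. I'll ease up, release, retreat and check.

Call:
send_rows(series=[[0,0,-0.15,0,1],[0,0.02,-0.3,0,1],[0,0.02,-0.3,0,3],[0,0.02,-0.3,0,5.2],[0,0.02,-0.3,0,5.2],[0,0.02,-0.3,0,5.2],[0,0.02,-0.3,0,5.2],[0,0.02,-0.3,0,5.2]])

```text
time: 23.1
ee_pos: [0.6041, 0.1738, 0.0337]
tcp_rot: [[-0.972, 0.234, 0.006], [0.234, 0.971, 0.056], [0.008, 0.055, -0.998]]
contact_force: [-0.1, 0.4, 0.0]
gripper_width: 0.0519
grasp_force: 0.0
```

Call:
send_rows(series=[[0,0.1,-1,0,5.2],[0,0.2,-3,0,5.2],[0,0.4,-6,0,5.2],[0,0.5,-9,0,5.2],[0,0.5,-9,0,5.2],[0,0.5,-9,0,5.2],[0,0.5,-9,0,5.2],[0,0.5,-9,0,5.2]])

```text
time: 23.77
ee_pos: [0.6041, 0.1736, 0.1233]
tcp_rot: [[-0.972, 0.234, 0.004], [0.234, 0.971, 0.055], [0.009, 0.055, -0.998]]
contact_force: [-1.0, 0.6, -0.4]
gripper_width: 0.052
grasp_force: 0.0
```

```bash
python3 meas.py w15; python3 -c "
import cv2,numpy as np
a=cv2.imread('pics/w15.png')
hs=cv2.cvtColor(a,cv2.COLOR_BGR2HSV).astype(int)
for x0,x1 in((262,292),(345,375)):
    print(x0,[(y,int(hs[y,x0:x1,1].mean()),int(hs[y,x0:x1,2].mean())) for y in list(range(165,185,3))+list(range(224,240,3))+list(range(308,324,3))+list(range(350,368,3))])
"
```

```text
t 23.77 pos [0.6041 0.1736 0.1233] yaw 166.48 F [-1.   0.6 -0.4] w 0.052 shift [ 0.02 -0.41  8.82] turn -0.002
rows 158 356
162 301 336 36 36 | 174 301 336 36 36 | 186 303 336 34 34 | 198 304 336 33 33 | 210 304 336 33 32 | 222 304 336 33 33 | 234 302 336 35 35 | 246 303 336 34 34 | 258 303 336 34 34 | 270 303 336 34 34 | 282 303 335 33 33 | 294 304 336 33 33 | 306 305 336 32 32 | 318 307 336 30 30 | 330 307 336 30 29 | 342 308 333 26 26 | 354 310 332 23 23 | 
0.088 [[300.0, 163.0], [339.0, 163.0], [305.0, 353.0], [338.0, 352.0]]
0.095 [[300.0, 164.0], [341.0, 163.0], [305.0, 359.0], [339.0, 358.0]]
0.102 [[299.0, 164.0], [342.0, 164.0], [305.0, 365.0], [340.0, 364.0]]
0.11 [[299.0, 165.0], [344.0, 165.0], [305.0, 373.0], [342.0, 371.0]]
262 [(165, 47, 158), (168, 48, 142), (171, 50, 164), (174, 53, 170), (177, 36, 174), (180, 37, 178), (183, 25, 200), (224, 24, 200), (227, 25, 200), (230, 24, 200), (233, 24, 198), (236, 23, 200), (239, 54, 126), (308, 68, 171), (311, 70, 183), (314, 75, 178), (317, 65, 181), (320, 52, 172), (323, 36, 198), (350, 63, 218), (353, 65, 219), (356, 69, 219), (359, 73, 212), (362, 73, 217), (365, 133, 214)]
345 [(165, 69, 161), (168, 69, 158), (171, 66, 188), (174, 41, 178), (177, 31, 195), (180, 35, 200), (183, 31, 205), (224, 30, 198), (227, 33, 197), (230, 38, 193), (233, 44, 167), (236, 65, 100), (239, 63, 97), (308, 32, 168), (311, 61, 188), (314, 52, 194), (317, 37, 190), (320, 30, 199), (323, 29, 203), (350, 36, 203), (353, 39, 203), (356, 47, 199), (359, 60, 198), (362, 100, 160), (365, 131, 140)]
```

```bash
python3 -c "
from station import *
print(close_job())"
```

```text
the job is handed in; nothing more can be done
None
```

Both thick tubes are in the magazine, held under the lips and centred lengthwise to about 1 mm by the wrist camera; the second was pressed onto the bottom stop at about 10.7 N and released, and the job was handed in at about 24 s.

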